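# Sort out the hall console

### The arm

A 6-joint arm with a two-finger parallel gripper is mounted at the origin on the work surface. World frame = base frame: x ahead of the robot, y to its left, z up, the work surface at z = 0. Lengths are in m, angles in degrees, forces in N, time in s.
With the tool pointing down it reaches from about 0.2 to 0.875 m from the base axis. Payload 3.4 kg.
Tool frame: the origin (TCP) lies at the very end of the fingers, on their centre line; the grasp point (between the pads) lies 19 mm behind it; z points along the fingers, y is the line along which they close (so a half turn about z gives the same grasp; the last joint's range is limited). The gripper opens to 94 mm and grips with 3 to 60 N. Pads are 16 mm wide; open, the fingers measure 119 mm over their backs; the gripper's body (75 mm by 177 mm) begins 78 mm behind the grasp point.
Start: joints at [61.994, 15.808, 86.224, -0, 77.962, -6.933], TCP at [0.207, 0.537, 0.205] pointing down, gripper open.
Joint ranges: [-165.64, 165.64], [-43.16, 119.46], [12.63, 154.43], [-67.54, 247.53], [6.08, 155.33], [-154.97, 154.97]. Speed limits (degrees/s): [147.25, 147.25, 180, 180, 180, 180].

### API

Orientations are given as [roll, pitch, yaw] about the fixed x, y, z axes, in that order (R = Rz(yaw) Ry(pitch) Rx(roll)).
In Python, from plant import * gives the robot as it stands.
- The arm moves only by the tool drive_tool, never from a script. Its argument "steps" is a list of rows, each a list of 3 entries, a list of its own where there are three numbers: the gripper's target within -1 to 1 (fully open at 1, half-way at 0, shut at -1), then the shift along the tool's x, y, z in m, then the turn about the tool's z in rad. In form: [[claw, [dx, dy, dz], turn], ...]. A call has 1 to 20 rows; each row is the pose to reach, as a shift and turn from the pose commanded when the call began, along the tool's axes at that moment; what a row does not reach only later rows make up. A row lasts 1/8 s, in which the tool goes at most 62.5 mm and 10.7 degrees, less where a joint would pass 70% of its speed; a pose out of reach is approached as far as the arm can. A call with a gripper value outside its range is refused whole. The fingers move at their own pace and stop on an object; "newtons" is the grip in N (left out, the last holds). Time passes only in rows, so rows that repeat a pose let the fingers close. It gives the time, the measured TCP pose, the force, the opening and the grip force at its end, in the units of the state.
- state(): the state, without advancing time (a new reading comes with each control period).
- snapshot(name): name is "scene" or "top" or "wrist"; returns the picture (420x560x3 uint8, red, green, blue); there is no depth.
- get_calibration(name): a dict with "K" (3x3 intrinsics, pixels), "extrinsics" (4x4, takes a point from camera to world coordinates). Camera axes: x right, y up, looking along -z (the intrinsics and any distortion apply to the point x, -y, -z); pixel columns grow to the right and rows downward; lengths in m; the calibration is good to about 2 mm. A picture is of the moment at which its call begins: read the wrist's pose just before it. get_calibration takes no time and is no camera call; for the wrist camera it gives the pose at the moment of the call.
- sign_off(): hands the job in; it is judged then, once.
The state is a dict: "t": time; "joints": joint angles; "qvel": joint speeds; "joint_efforts": joint torques, N m; "tool_pos": TCP position; "orientation": TCP orientation; "ft_force": force on the tool from outside, world axes, zero at the start; "torque": the same for the moment, N m; "width": finger opening in m; "grip_force": force on a finger pad.
Only numpy, scipy, OpenCV 4.12 (cv2) and the standard library are available. Lean on these libraries where they do the work, as an engineer would, in place of code of your own. Each camera call takes 0.05 s, during which the arm holds its last target. There are 200 camera calls.

### The job

The things on the hall console lie in each other's places: move the multi-tool to the middle of the long narrow wooden tray, lying along it, the pump head to the middle of the square wooden tray and the key cover to the middle of the round stoneware dish, all the same way up as they are now. All three places are full, so set one of the three down in the middle of the free cork coaster and let go of it there while you shift the others. Once the coaster is free again, stand the mug gently and upright in the middle of it; leave the key bowl and the lidded box alone.

Things in the scene. Friction and masses are not known exactly. Their poses are not given: they have to be found in the camera images.
- multitool_center (a point): closed steel multi-tool, a plain rounded bar 95 long (x) x 34 wide (y) x 20 high (z), 0.15 to 0.31 kg; point at its centre, 10 above its underside. Loose; at the start it lies in the square tray
- pump_head_center (a point): white plastic bike pump head, 62 long (x) x 30 wide (y) x 28 high with a thin lever on top up to 32; square body for the rear 46 mm (from x = -30 to +16), then a round nozzle 25 across from x = +16 to +32; 0.07 kg; point at its centre in plan, 14 above its flat underside; grip the body across y. Loose; at the start it lies in the round dish
- key_cover_center (a point): grey hard silicone car-key cover with three dark button marks, stiff, 72 long (x, from -34 to +38, with an open loop at the +x end from +26) x 36 wide (y) x 18 high, 0.05 kg; point mid-width, 34 from its rounded end, 9 above its underside; grip across y. Loose; at the start it lies in the long tray
- mug_center (a point): small grey ceramic mug, open at the top, 62 outer diameter at the rim, 75 high, 4 wall, 0.15 to 0.31 kg; point on its axis half-way up, 37.5 above its underside; the handle sticks out to its +y, so grip it across x. Loose; at the start it stands on the bare table top
- long_tray: shallow dark wooden tray, fixed to the table, 148 (x) x 78 (y); origin at the centre of its underside; inner floor 3 above the table, 4 wide lip all round with its top 6 above the table
- square_tray: shallow dark wooden tray, fixed, 120 x 120; origin at the centre of its underside; inner floor 3 above the table, 4 wide lip with its top 6 above the table
- round_dish: shallow round brown-grey stoneware dish, fixed, 108 across; origin at the centre of its underside; flat inner floor 3 above the table, 92 across; rim top 6 above the table
- coaster: flat round cork coaster, fixed, 100 across, 6 thick, no rim, empty at the start; origin at the centre of its underside
- key_bowl: bystander: round stoneware bowl, loose, 110 across, 45 high, on the far side of the table; origin at the centre of its underside
- lid_box: bystander: wooden box with a hinged lid, shut, fixed, 120 (x) x 150 (y), 73 high with a brass knob up to about 115; origin at the centre of its underside
Not all that is in view belongs to the job. Leave any blue look-alike of the part that bears multitool_center alone.

How it is judged:
By the outcome, as a careful person would: the job done as asked, in the order asked, and still so for the second after the job is handed in, with the robot touching nothing.
It also fails if it takes over 128 s, if anything falls off the work surface, if the arm or the gripper's body presses on something with over 40 N, if the wrist force passes 120 N, or if a joint passes its speed limit or range.

## Working session

There is one attempt and no reset: what is moved stays moved. The work goes in short steps, Python scripts to look and compute and a tool call to move; the robot and the scene stay as the last step left them, time stands still between calls to the robot, and variables do not carry over. Pictures are saved under pics/ and viewed, at most 14 in all, crops included, and the job is handed in when it is done.

Besides the shell and the picture viewer there is one more tool, called after "Request:" in YAML: its name, and indented under it one key for each argument. drive_tool: Moves the arm, as the interface text tells. Its arguments: {"type":"object","properties":{"steps":{"type":"array","items":{"type":"array"}},"newtons":{"type":"number"}},"required":["steps"]}

```bash
mkdir -p pics; ls; python3 - <<'E'
from plant import *
import cv2
for n in("top","scene"):
    cv2.imwrite(f"pics/{n}0.png",snapshot(n)[:,:,::-1]); c=get_calibration(n); print(n,c)
print(state())
E
```

```text
pics
top {'K': array([[459.94256583,   0.        , 285.43743961],
       [  0.        , 459.94256583, 211.50028474],
       [  0.        ,   0.        ,   1.        ]]), 'extrinsics': array([[ 0.02358125,  0.99526726, -0.09427093,  0.48097784],
       [-0.99966081,  0.0245174 ,  0.00878435,  0.02007935],
       [ 0.01105405,  0.09403181,  0.99550782,  1.27185108],
       [ 0.        ,  0.        ,  0.        ,  1.        ]])}
scene {'K': array([[445.23175472,   0.        , 281.05898964],
       [  0.        , 445.23175472, 207.74373304],
       [  0.        ,   0.        ,   1.        ]]), 'extrinsics': array([[ 0.46692316, -0.48761649,  0.73770788,  1.42715229],
       [ 0.88414658,  0.2419932 , -0.39965499, -0.45888074],
       [ 0.01635807,  0.83885007,  0.54411669,  0.66622266],
       [ 0.        ,  0.        ,  0.        ,  1.        ]])}
{'t': 0.1, 'joints': array([ 6.19947427e+01,  1.58451631e+01,  8.62848327e+01,  6.36104286e-05,
        7.79616905e+01, -6.93293190e+00]), 'qvel': array([-0.01472095, -0.00278744, -0.25170834, -0.05404873, -0.0364898 ,
       -0.00987467]), 'joint_efforts': array([ 3.14838187e-03, -4.05457377e+01, -2.37778419e+01,  7.02475011e-02,
        2.99599045e-02, -3.54663644e-05]), 'tool_pos': array([0.20651854, 0.5361201 , 0.20470144]), 'orientation': array([-1.79908992e+02, -1.11289454e-02,  1.58927652e+02]), 'ft_force': array([0.08026979, 0.33585868, 0.06927042]), 'torque': array([-0.03043694,  0.01203434, -0.00492338]), 'grip_force': 0.0, 'width': 0.0934587429482483}
```

View pics/top0.png

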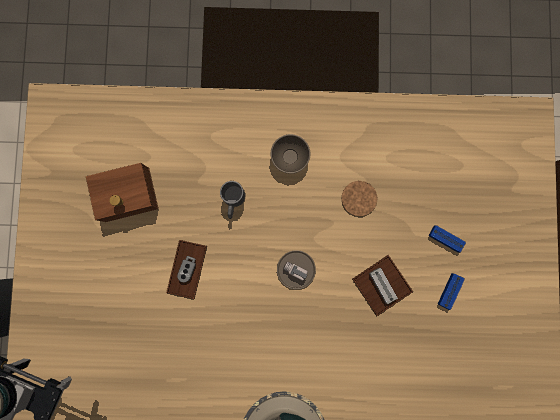

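View pics/scene0.png

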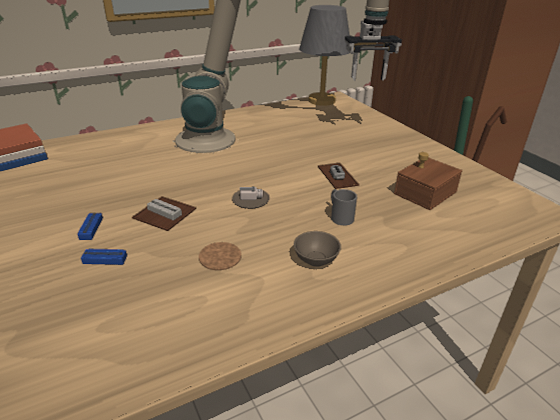

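The top view shows the long tray at (187,270) with the key cover, the dish at (296,270) with the pump head, and the square tray at (382,286) with the multi-tool. It also shows the coaster at (360,199), the mug at (231,193) with its handle downwards, the bowl at (290,154), the box at (122,192), and two blue decoys on the right. I'll enlarge it next.

```bash
cat > h.py <<'E'
from plant import *
import cv2, numpy as np
def pw(uv,z,c):
    """pixels -> world at height z"""
    uv=np.atleast_2d(uv).astype(float); K=c["K"]; T=c["extrinsics"]
    d=np.c_[(uv[:,0]-K[0,2])/K[0,0],-(uv[:,1]-K[1,2])/K[1,1],-np.ones(len(uv))]@T[:3,:3].T
    return T[:3,3]+d*((z-T[2,3])/d[:,2])[:,None]
def wp(P,c):
    P=np.atleast_2d(P); K=c["K"]; T=c["extrinsics"]
    q=(P-T[:3,3])@T[:3,:3]
    return np.c_[K[0,0]*q[:,0]/-q[:,2]+K[0,2],K[1,1]*-q[:,1]/-q[:,2]+K[1,2]]
def togo(x,y,z,yaw):
    """shift in tool axes and turn (rad) from current pose to target, tool down, yaw of tool (mod 180)"""
    from scipy.spatial.transform import Rotation as R
    s=state(); r=R.from_euler('xyz',s["orientation"],degrees=True).as_matrix()
    d=r.T@(np.array([x,y,z])-s["tool_pos"])
    t=-(yaw-s["orientation"][2]); t=(t+90)%180-90
    print("shift",d.round(4),"turn",round(np.radians(t),3),"rows",max(np.linalg.norm(d)/.0625,abs(t)/10.7).round(1),"j6",s["joints"][5].round(1))
E
python3 - <<'E'
from h import *
im=cv2.imread("pics/top0.png")
cv2.imwrite("pics/crop0.png",cv2.resize(im[140:320,150:470],None,fx=2.5,fy=2.5,interpolation=cv2.INTER_CUBIC))
E
```

```text
(no output)
```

View pics/crop0.png

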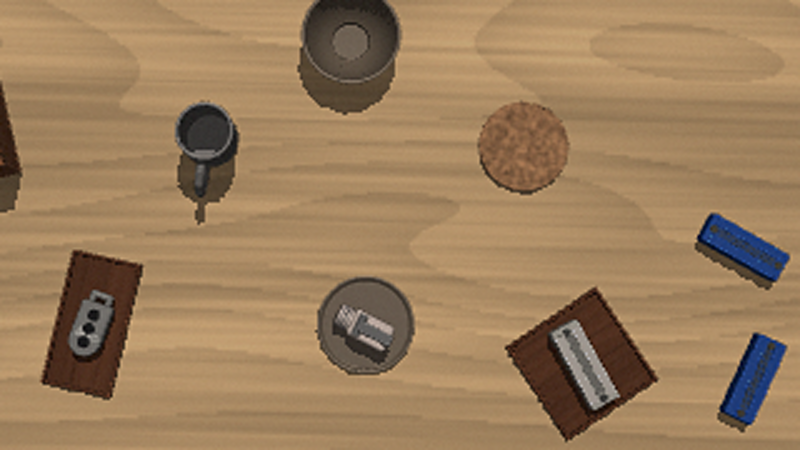

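The crop shows the tray corners, circles and parts clearly. The key's loop points up, the pump nozzle points left, and the mug handle points down.

```bash
python3 - <<'E'
from h import *
c=get_calibration("top")
f=lambda L,z: pw(np.array(L)/2.5-0.1+[150,140],z,c)[:,:2].round(4)
L=f([(73,249),(143,264),(110,400),(41,383)],.006);S=f([(596,288),(658,380),(569,440),(506,348)],.006)
for n,q in(("long",L),("sq",S)):
    e=np.roll(q,-1,0)-q; print(n,q.mean(0),np.linalg.norm(e,axis=1).round(4),np.degrees(np.arctan2(e[:,1],e[:,0])).round(1))
print("dish",f([(366,326),(366,278),(366,374)],.006).tolist())
print("coaster",f([(523,147),(478,147),(568,147)],.006).tolist())
def ax(n,a,b,z):
    q=f([a,b],z);d=q[1]-q[0];print(n,q.tolist(),q.mean(0),np.linalg.norm(d).round(4),np.degrees(np.arctan2(d[1],d[0])).round(1))
ax("key rear->loop",(83,357),(103,291),.021)
ax("pump rear->nozzle",(391,337),(338,317),.027)
ax("mt",(564,325),(604,407),.023)
ax("mug->handle",(205,132),(201,188),.075)
print("bowl",f([(350,38)],.045),"decoys",f([(742,248),(754,380)],.02).tolist())
E
```

```text
long [0.435875 0.274425] [0.0787 0.1508 0.0772 0.1486] [-100.7  168.6   77.7  -10.9]
sq [ 0.404825 -0.2616  ] [0.1196 0.1177 0.1197 0.1193] [-145.3  124.5   35.5  -55.6]
dish [[0.4402, -0.0246], [0.4925, -0.0235], [0.3884, -0.0257]]
coaster [[0.6416, -0.1947], [0.6403, -0.1447], [0.6428, -0.2448]]
key rear->loop [[0.4006, 0.2793], [0.4717, 0.2609]] [0.43615 0.2701 ] 0.0734 -14.5
pump rear->nozzle [[0.4298, -0.0509], [0.4498, 0.0065]] [ 0.4398 -0.0222] 0.0608 70.8
mt [[0.4468, -0.2379], [0.3604, -0.2814]] [ 0.4036  -0.25965] 0.0967 -153.3
mug->handle [[0.6403, 0.151], [0.5813, 0.1531]] [0.6108  0.15205] 0.059 178.0
bowl [[0.751  0.0008]] decoys [[0.5347, -0.4328], [0.3926, -0.4444]]
```

```bash
python3 - <<'E'
from h import *
togo(.4335,.2708,.11,-14.5)
E
```

```text
shift [-0.3072 -0.1658  0.0949] turn -0.115 rows 5.8 j6 -6.9
```

Request:
drive_tool:
  steps:
    - [0.3, [-0.1, -0.055, 0.0], -0.05]
    - [0.3, [-0.307, -0.166, 0.05], -0.115]
    - [0.3, [-0.307, -0.166, 0.05], -0.115]
    - [0.3, [-0.307, -0.166, 0.05], -0.115]
    - [0.3, [-0.307, -0.166, 0.05], -0.115]
    - [0.3, [-0.307, -0.166, 0.05], -0.115]
    - [0.3, [-0.307, -0.166, 0.095], -0.115]
    - [0.3, [-0.307, -0.166, 0.095], -0.115]
    - [0.3, [-0.307, -0.166, 0.095], -0.115]
    - [0.3, [-0.307, -0.166, 0.095], -0.115]
  newtons: 15

```text
t: 1.35
tool_pos: [0.4343, 0.2723, 0.112]
orientation: [179.9, 0.1, 165.6]
ft_force: [-0.5, 0.0, 0.6]
width: 0.0612
grip_force: 0.0
```

```bash
python3 - <<'E'
from h import *
c=get_calibration("wrist");cv2.imwrite("pics/w1.png",snapshot("wrist")[:,:,::-1]); print(c["K"][0],c["extrinsics"].round(3)); s=state();print(s["tool_pos"],s["orientation"],s["width"])
g=np.array([[.4335,.2708,.021],[.4006,.2793,.021],[.4717,.2609,.021]]);print(wp(g,c))
np.save("pics/c1.npy",c["extrinsics"])
E
```

```text
[306.61811722   0.         284.63514426] [[ 0.249 -0.929 -0.275  0.352]
 [ 0.968  0.24   0.069  0.293]
 [ 0.002 -0.284  0.959  0.291]
 [ 0.     0.     0.     1.   ]]
[0.43419332 0.27224364 0.11194384] [1.79892400e+02 1.26849476e-01 1.65579743e+02] 0.061337999379273984
[[282.65688623 218.4510155 ]
 [282.62695769 181.98845641]
 [282.65814075 257.79066999]]
```

View pics/w1.png

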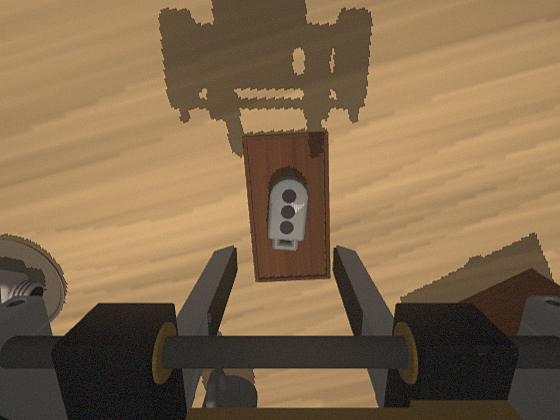

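The wrist view shows the key's rounded end at (289,178), its loop end at (285,249), and the tray corners at (244,134), (328,130), (330,277) and (258,281).

```bash
python3 - <<'E'
from h import *
c=get_calibration("wrist")
q=pw([(289,178),(285,249)],.015,c)[:,:2];d=q[1]-q[0];print(q,np.linalg.norm(d),np.degrees(np.arctan2(d[1],d[0])),q[0]+d/np.linalg.norm(d)*.034)
q=pw([(268,205),(307,205),(268,235),(304,235)],.018,c);print(q)
q=pw([(244,134),(328,130),(330,277),(258,281)],.006,c)[:,:2];e=np.roll(q,-1,0)-q;print(q.mean(0),np.linalg.norm(e,axis=1),np.degrees(np.arctan2(e[:,1],e[:,0])))
E
```

```text
[[0.3994747  0.28545015]
 [0.46581394 0.26466719]] 0.06951852514655572 -17.394889737845848 [0.43191978 0.27528565]
[[0.41839357 0.26070562 0.018     ]
 [0.42734544 0.29542235 0.018     ]
 [0.44670649 0.25295591 0.018     ]
 [0.45522146 0.28594637 0.018     ]]
[0.43211971 0.2785523 ] [0.07543015 0.14643064 0.07447217 0.14753332] [  78.20562393  -11.32100572 -100.95448874  169.05062522]
```

```bash
python3 - <<'E'
from h import *
togo(.433,.2745,.009,-16)
E
```

```text
shift [0.0019 0.0017 0.1029] turn 0.028 rows 1.6 j6 -51.3
```

Request:
drive_tool:
  steps:
    - [0.3, [0.002, 0.0015, 0.04], 0.028]
    - [0.3, [0.002, 0.0015, 0.075], 0.028]
    - [0.3, [0.002, 0.0015, 0.09], 0.028]
    - [0.3, [0.002, 0.0015, 0.098], 0.028]
    - [0.3, [0.002, 0.0015, 0.1], 0.028]
    - [0.3, [0.002, 0.0015, 0.1], 0.028]

```text
t: 2.15
tool_pos: [0.4327, 0.2736, 0.0113]
orientation: [179.9, 0.1, 163.9]
ft_force: [-0.0, 0.5, -0.6]
width: 0.061
grip_force: 0.0
```

Grip, lift, check.

Request:
drive_tool:
  steps:
    - [-0.6, [0, 0.001, 0.0025], 0]
    - [-0.6, [0, 0.001, 0.0025], 0]
    - [-0.6, [0, 0.001, 0.0025], 0]
    - [-0.6, [0, 0.001, 0.0025], 0]
    - [-0.6, [0, 0.001, 0.0025], 0]
    - [-0.6, [0, 0.001, 0.0025], 0]
  newtons: 15

```text
t: 2.9
tool_pos: [0.4324, 0.2743, 0.0082]
orientation: [180.0, 0.0, 163.9]
ft_force: [-0.0, 0.7, 1.6]
width: 0.0357
grip_force: 14.8
```

Request:
drive_tool:
  steps:
    - [-0.6, [0, 0, -0.04], 0]
    - [-0.6, [0, 0, -0.09], 0]
    - [-0.6, [0, 0, -0.14], 0]
    - [-0.6, [0, 0, -0.15], 0]
    - [-0.6, [0, 0, -0.15], 0]

```text
t: 3.52
tool_pos: [0.432, 0.274, 0.1577]
orientation: [-180.0, 0.0, 163.9]
ft_force: [0.4, 0.5, 0.1]
width: 0.0361
grip_force: 14.8
```

```bash
python3 - <<'E'
from h import *
togo(.6416,-.1947,.15,-16)
E
```

```text
shift [-0.3313 -0.3923  0.0078] turn -0.002 rows 8.2 j6 -49.3
```

Request:
drive_tool:
  steps:
    - [-0.6, [-0.331, -0.392, 0.0], 0]
    - [-0.6, [-0.331, -0.392, 0.0], 0]
    - [-0.6, [-0.331, -0.392, 0.0], 0]
    - [-0.6, [-0.331, -0.392, 0.0], 0]
    - [-0.6, [-0.331, -0.392, 0.0], 0]
    - [-0.6, [-0.331, -0.392, 0.0], 0]
    - [-0.6, [-0.331, -0.392, 0.0], 0]
    - [-0.6, [-0.331, -0.392, 0.0], 0]
    - [-0.6, [-0.331, -0.392, 0.0], 0]
    - [-0.6, [-0.331, -0.392, 0.02], 0]
    - [-0.6, [-0.331, -0.392, 0.02], 0]
    - [-0.6, [-0.331, -0.392, 0.02], 0]

```text
t: 5.03
tool_pos: [0.6411, -0.193, 0.1373]
orientation: [180.0, -0.1, 164.0]
ft_force: [0.2, 0.0, -0.5]
width: 0.0356
grip_force: 14.8
```

```bash
python3 - <<'E'
from h import *
c=get_calibration("wrist");cv2.imwrite("pics/w2.png",snapshot("wrist")[:,:,::-1]); s=state();print(s["tool_pos"],s["orientation"],s["width"])
print(wp([[.6416,-.1947,.006]],c))
E
```

```text
[ 0.64152453 -0.19324369  0.13803027] [ 1.79984918e+02 -2.22032162e-02  1.63967089e+02] 0.03592093708890871
[[283.19709059 208.69264439]]
```

View pics/w2.png

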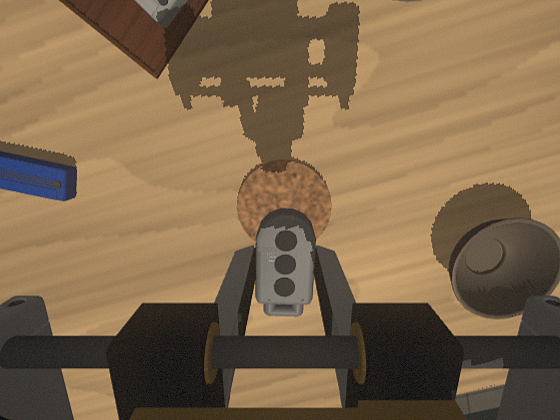

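The key is held straight, and the coaster spans columns 237–331 with its top at row 159. That agrees with the predicted centre (283,208).

```bash
python3 - <<'E'
from h import *
c=get_calibration("wrist");q=pw([(284,159),(237,205),(331,205)],.006,c)[:,:2];m=q[1:].mean(0)
u=np.array([np.cos(np.radians(-16)),np.sin(np.radians(-16))]);print(q,m,np.linalg.norm(q[2]-q[1]),q[0]+u*.05)
togo(.6416,-.1945,.0135,-16)
E
```

```text
[[ 0.59292809 -0.17992148]
 [ 0.62516641 -0.24045312]
 [ 0.65239433 -0.14580338]] [ 0.63878037 -0.19312825] 0.09848823529869803 [ 0.64099118 -0.19370335]
shift [-0.0005 -0.0012  0.1245] turn -0.001 rows 2.0 j6 -96.7
```

Request:
drive_tool:
  steps:
    - [-0.6, [0, -0.001, 0.05], 0]
    - [-0.6, [0, -0.001, 0.09], 0]
    - [-0.6, [0, -0.001, 0.115], 0]
    - [-0.6, [0, -0.001, 0.121], 0]
    - [-0.6, [0, -0.001, 0.124], 0]
    - [-0.6, [0, -0.001, 0.125], 0]
    - [-0.6, [0, -0.001, 0.126], 0]

```text
t: 5.95
tool_pos: [0.6422, -0.1954, 0.0132]
orientation: [-180.0, 0.1, 163.9]
ft_force: [-1.1, 0.0, -0.1]
width: 0.0361
grip_force: 14.8
```

Request:
drive_tool:
  steps:
    - [-0.6, [0.001, 0, 0.001], 0]
    - [-0.6, [0.001, 0, 0.002], 0]
    - [-0.6, [0.001, 0, 0.002], 0]
    - [-0.2, [0.001, 0, 0.002], 0]
    - [0.0, [0.001, 0, 0.002], 0]
    - [0.3, [0.001, 0, 0.002], 0]
    - [0.3, [0.001, 0, 0.002], 0]
    - [0.3, [0.001, 0, -0.05], 0]
    - [0.3, [0.001, 0, -0.1], 0]
    - [0.3, [0.001, 0, -0.13], 0]
    - [0.3, [0.001, 0, -0.13], 0]

```text
t: 7.32
tool_pos: [0.6421, -0.1955, 0.1448]
orientation: [-180.0, 0.3, 163.9]
ft_force: [-0.9, -0.3, -0.5]
width: 0.061
grip_force: 0.0
```

```bash
python3 - <<'E'
from h import *
print(state()["tool_pos"]);togo(.404,-.2605,.12,26.7)
E
```

```text
[ 0.64212736 -0.19552053  0.14484874]
shift [ 0.2109 -0.1284  0.0237] turn -0.747 rows 4.0 j6 -96.8
```

Request:
drive_tool:
  steps:
    - [0.3, [0.06, -0.035, 0], 0.18]
    - [0.3, [0.12, -0.07, 0], 0.36]
    - [0.3, [0.17, -0.1, 0], 0.54]
    - [0.3, [0.211, -0.128, 0], 0.72]
    - [0.3, [0.211, -0.128, 0], 0.9]
    - [0.3, [0.211, -0.128, 0], 1.08]
    - [0.3, [0.211, -0.128, 0], 1.26]
    - [0.3, [0.211, -0.128, 0], 1.44]
    - [0.3, [0.211, -0.128, 0], 1.62]
    - [0.3, [0.211, -0.128, 0.01], 1.8]
    - [0.3, [0.211, -0.128, 0.02], 1.98]
    - [0.3, [0.211, -0.128, 0.024], 2.16]
    - [0.3, [0.211, -0.128, 0.024], 2.34]
    - [0.3, [0.211, -0.128, 0.024], 2.396]
    - [0.3, [0.211, -0.128, 0.024], 2.396]
    - [0.3, [0.211, -0.128, 0.024], 2.396]

```text
t: 9.32
tool_pos: [0.4017, -0.2589, 0.117]
orientation: [-179.9, 0.0, 26.7]
ft_force: [-0.5, -1.2, 0.0]
width: 0.0611
grip_force: 0.0
```

```bash
python3 - <<'E'
from h import *
c=get_calibration("wrist");cv2.imwrite("pics/w3.png",snapshot("wrist")[:,:,::-1]); s=state();print(s["tool_pos"],s["orientation"],s["width"],s["joints"][5])
print(wp([[.4036,-.2597,.023],[.4048,-.2616,.006]],c))
E
```

```text
[ 0.40187986 -0.25905162  0.11728329] [-1.79929012e+02  2.25311152e-02  2.66680978e+01] 0.06114457029355839 22.172401384269808
[[287.78794029 213.44374834]
 [289.93380803 208.36730226]]
```

View pics/w3.png

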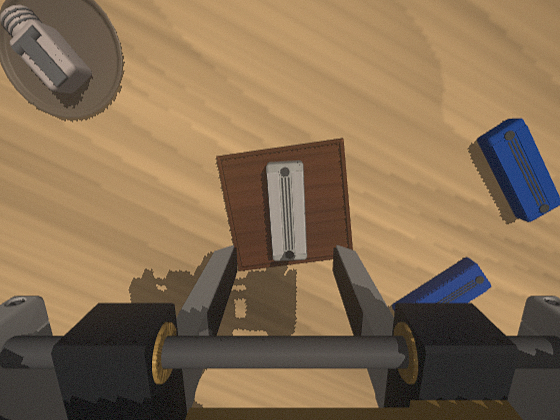

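The multi-tool's ends are at (285,161) and (288,262), and the tray corners are at (218,156), (344,139), (353,248) and (240,271).

```bash
python3 - <<'E'
from h import *
c=get_calibration("wrist")
q=pw([(285,161),(288,262)],.022,c)[:,:2];d=q[0]-q[1];print(q,np.linalg.norm(d),np.degrees(np.arctan2(d[1],d[0])),q.mean(0))
q=pw([(218,156),(344,139),(353,248),(240,271)],.006,c)[:,:2];e=np.roll(q,-1,0)-q;print(q.mean(0),np.linalg.norm(e,axis=1),np.degrees(np.arctan2(e[:,1],e[:,0])))
togo(.404,-.2597,.0085,26.5)
E
```

```text
[[ 0.44559079 -0.23597005]
 [ 0.3594846  -0.28251799]] 0.09788251626269061 28.395107805827877 [ 0.4025377  -0.25924402]
[ 0.40596192 -0.25979299] [0.11788992 0.1090429  0.11908364 0.11950204] [ -55.80582876 -145.40170008  129.23426755   34.21135538]
shift [0.0016 0.0017 0.1088] turn 0.003 rows 1.7 j6 22.2
```

Request:
drive_tool:
  steps:
    - [0.3, [0.0015, 0.001, 0.045], -0.015]
    - [0.3, [0.0015, 0.001, 0.08], -0.015]
    - [0.3, [0.0015, 0.001, 0.1], -0.015]
    - [0.3, [0.0015, 0.001, 0.105], -0.015]
    - [0.3, [0.0015, 0.001, 0.107], -0.015]
    - [0.3, [0.0015, 0.001, 0.107], -0.015]

```text
t: 10.12
tool_pos: [0.4046, -0.26, 0.0116]
orientation: [179.9, -0.0, 27.5]
ft_force: [0.6, 0.4, 0.2]
width: 0.0609
grip_force: 0.0
```

Request:
drive_tool:
  steps:
    - [0.3, [0, 0, 0.0025], 0]
    - [-0.7, [0, 0, 0.0025], 0]
    - [-0.7, [0, 0, 0.0025], 0]
    - [-0.7, [0, 0, 0.0025], 0]
    - [-0.7, [0, 0, 0.0025], 0]
    - [-0.7, [0, 0, 0.0025], 0]
    - [-0.7, [0, 0, 0.0025], 0]
  newtons: 30

```text
t: 11.0
tool_pos: [0.4041, -0.2597, 0.0085]
orientation: [180.0, -0.0, 27.5]
ft_force: [-0.9, 0.2, 1.2]
width: 0.0339
grip_force: 29.7
```

Request:
drive_tool:
  steps:
    - [-0.7, [0, 0, -0.03], 0]
    - [-0.7, [0, 0, -0.08], 0]
    - [-0.7, [0, 0, -0.13], 0]
    - [-0.7, [0, 0, -0.14], 0]
    - [-0.7, [0, 0, -0.14], 0]

```text
t: 11.62
tool_pos: [0.4035, -0.2591, 0.1477]
orientation: [-179.9, 0.0, 27.5]
ft_force: [-0.5, 1.1, -3.9]
width: 0.0341
grip_force: 29.7
```

```bash
python3 - <<'E'
from h import *
togo(.434,.2765,.15,-11.4)
E
```

```text
shift [ 0.2743 -0.4611 -0.0019] turn 0.679 rows 8.6 j6 21.5
```

Request:
drive_tool:
  steps:
    - [-0.7, [0.274, -0.461, 0], 0.18]
    - [-0.7, [0.274, -0.461, 0], 0.36]
    - [-0.7, [0.274, -0.461, 0], 0.54]
    - [-0.7, [0.274, -0.461, 0], 0.679]
    - [-0.7, [0.274, -0.461, 0], 0.679]
    - [-0.7, [0.274, -0.461, 0], 0.679]
    - [-0.7, [0.274, -0.461, 0], 0.679]
    - [-0.7, [0.274, -0.461, 0], 0.679]
    - [-0.7, [0.274, -0.461, 0], 0.679]
    - [-0.7, [0.274, -0.461, 0], 0.679]
    - [-0.7, [0.274, -0.461, 0], 0.679]
    - [-0.7, [0.274, -0.461, 0], 0.679]

```text
t: 13.12
tool_pos: [0.4335, 0.274, 0.1473]
orientation: [179.9, 0.1, -11.5]
ft_force: [0.2, 0.0, -2.2]
width: 0.0338
grip_force: 29.7
```

```bash
python3 - <<'E'
from h import *
c=get_calibration("wrist");cv2.imwrite("pics/w4.png",snapshot("wrist")[:,:,::-1]); s=state();print(s["tool_pos"],s["orientation"],s["width"],s["joints"][5])
print(wp([[.434,.2765,.006]],c))
E
```

```text
[0.43386282 0.27404861 0.14775314] [ 1.79915529e+02  7.53259747e-02 -1.15270168e+01] 0.033787477467347934 126.06095858077052
[[282.11381848 201.75484555]]
```

View pics/w4.png

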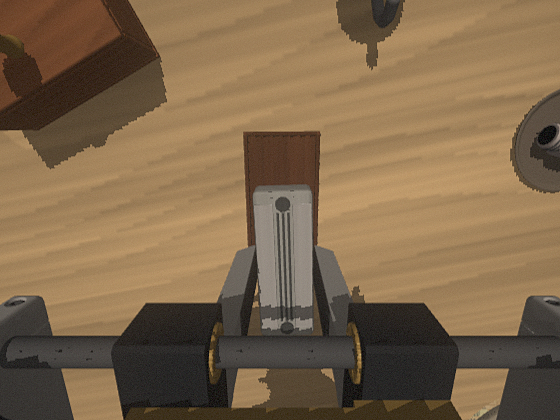

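The far edge of the tray is at row 131, spanning columns 244.5–320. Its sides run vertically, so the yaw is right.

```bash
python3 - <<'E'
from h import *
c=get_calibration("wrist")
q=pw([(244.5,131.5),(320,131.5),(245,220),(319.5,220)],.006,c)[:,:2];a=np.radians(-11.5);u=np.array([np.cos(a),np.sin(a)])
print(q,np.linalg.norm(q[1]-q[0]),q[:2].mean(0)-u*.074)
togo(.4345,.276,.0085,-11.5)
q=pw([(283,188),(288,333)],.0,c)
E
```

```text
[[0.51354181 0.29907503]
 [0.49829717 0.22438289]
 [0.42232772 0.32066884]
 [0.40597032 0.24066357]] 0.0762319791787751 [0.43340506 0.27648219]
shift [ 0.0004 -0.0022  0.1392] turn -0.0 rows 2.2 j6 126.1
```

Request:
drive_tool:
  steps:
    - [-0.7, [0.0005, -0.0025, 0.05], 0]
    - [-0.7, [0.0005, -0.0025, 0.1], 0]
    - [-0.7, [0.0005, -0.0025, 0.125], 0]
    - [-0.7, [0.0005, -0.0025, 0.133], 0]
    - [-0.7, [0.0005, -0.0025, 0.136], 0]
    - [-0.7, [0.0005, -0.0025, 0.138], 0]
    - [-0.7, [0.0005, -0.0025, 0.138], 0]

```text
t: 14.05
tool_pos: [0.436, 0.2784, 0.0114]
orientation: [-179.9, -0.1, -11.4]
ft_force: [-0.2, -0.3, -2.3]
width: 0.0341
grip_force: 29.7
```

Request:
drive_tool:
  steps:
    - [-0.7, [-0.001, 0.002, 0.0005], 0]
    - [-0.7, [-0.001, 0.002, 0.0015], 0]
    - [-0.7, [-0.001, 0.002, 0.0025], 0]
    - [-0.7, [-0.001, 0.002, 0.003], 0]
    - [-0.7, [-0.001, 0.002, 0.003], 0]

```text
t: 14.68
tool_pos: [0.4339, 0.2765, 0.0085]
orientation: [-180.0, -0.0, -11.4]
ft_force: [-1.5, -0.8, 6.1]
width: 0.0336
grip_force: 29.7
```

Request:
drive_tool:
  steps:
    - [-0.2, [0, 0, 0], 0]
    - [0.0, [0, 0, 0], 0]
    - [0.2, [0, 0, 0], 0]
    - [0.3, [0, 0, 0], 0]
    - [0.3, [0, 0, -0.05], 0]
    - [0.3, [0, 0, -0.1], 0]
    - [0.3, [0, 0, -0.13], 0]
    - [0.3, [0, 0, -0.13], 0]

```text
t: 15.68
tool_pos: [0.4356, 0.2773, 0.1398]
orientation: [-179.8, -0.3, -11.4]
ft_force: [-0.3, -0.4, -0.9]
width: 0.0614
grip_force: 0.0
```

```bash
python3 - <<'E'
from h import *
togo(.4395,-.0225,.12,71)
E
```

```text
shift [0.063  0.2931 0.0191] turn -1.438 rows 7.7 j6 126.2
```

Request:
drive_tool:
  steps:
    - [0.3, [0.01, 0.05, 0], -0.18]
    - [0.3, [0.03, 0.1, 0], -0.36]
    - [0.3, [0.04, 0.16, 0], -0.54]
    - [0.3, [0.05, 0.22, 0], -0.72]
    - [0.3, [0.06, 0.28, 0], -0.9]
    - [0.3, [0.064, 0.297, 0.01], -1.08]
    - [0.3, [0.064, 0.297, 0.02], -1.26]
    - [0.3, [0.064, 0.297, 0.02], -1.438]
    - [0.3, [0.064, 0.297, 0.02], -1.438]
    - [0.3, [0.064, 0.297, 0.02], -1.438]
    - [0.3, [0.064, 0.297, 0.02], -1.438]

```text
t: 17.05
tool_pos: [0.4372, -0.0272, 0.1166]
orientation: [-179.9, 0.0, 70.9]
ft_force: [-0.6, -0.6, 0.2]
width: 0.0611
grip_force: 0.0
```

```bash
python3 - <<'E'
from h import *
c=get_calibration("wrist");cv2.imwrite("pics/w5.png",snapshot("wrist")[:,:,::-1]); s=state();print(s["tool_pos"],s["orientation"],s["width"],s["joints"][5])
print(wp([[.4402,-.0246,.006],[.4398,-.0222,.027]],c))
E
```

```text
[ 0.43745004 -0.02721658  0.11687577] [-1.79934896e+02  1.99458713e-03  7.09419006e+01] 0.06121589787369438 6.3798002715298825
[[288.61690592 207.89556316]
 [287.59822477 211.67996961]]
```

View pics/w5.png

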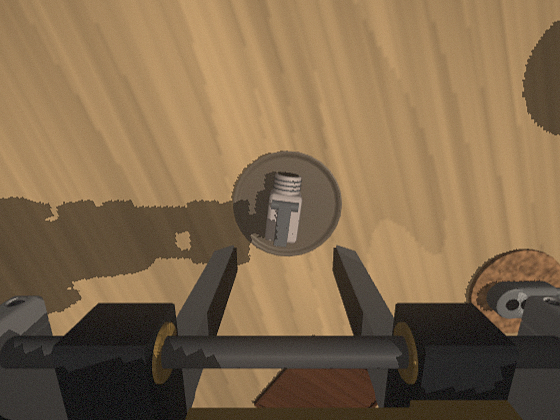

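The dish spans columns 234–341 and rows 151–257. The pump head's body end is at (284.5,244) and its nozzle end at (287.5,172).

```bash
python3 - <<'E'
from h import *
c=get_calibration("wrist")
q=pw([(284.5,244),(287.5,172)],.022,c)[:,:2];d=q[1]-q[0];print(q,np.linalg.norm(d),np.degrees(np.arctan2(d[1],d[0])),q.mean(0))
q=pw([(287.5,151),(287.5,257),(234,203),(341,203)],.006,c)[:,:2];print(q,q[:2].mean(0),q[2:].mean(0))
togo(.438,-.0265,.0085,71)
E
```

```text
[[ 0.42634527 -0.05313222]
 [ 0.45145637  0.01129074]] 0.06914394568365737 68.70491430478857 [ 0.43890082 -0.02092074]
[[ 0.45712913  0.02746134]
 [ 0.42244879 -0.07375438]
 [ 0.39169712 -0.00263797]
 [ 0.4902532  -0.0366643 ]] [ 0.43978896 -0.02314652] [ 0.44097516 -0.01965113]
shift [0.0009 0.0004 0.1084] turn -0.001 rows 1.7 j6 6.4
```

Request:
drive_tool:
  steps:
    - [0.3, [0.0005, 0, 0.045], 0.015]
    - [0.3, [0.0005, 0, 0.08], 0.015]
    - [0.3, [0.0005, 0, 0.1], 0.015]
    - [0.3, [0.0005, 0, 0.105], 0.015]
    - [0.3, [0.0005, 0, 0.107], 0.015]
    - [0.3, [0.0005, 0, 0.1085], 0.015]
    - [-0.7, [0.0005, 0, 0.109], 0.015]
    - [-0.7, [0.0005, 0, 0.109], 0.015]
    - [-0.7, [0.0005, 0, 0.109], 0.015]
    - [-0.7, [0.0005, 0, 0.109], 0.015]
    - [-0.7, [0.0005, 0, 0.109], 0.015]
    - [-0.7, [0.0005, 0, 0.109], 0.015]
  newtons: 15

```text
t: 18.6
tool_pos: [0.4379, -0.0269, 0.0086]
orientation: [-180.0, -0.0, 70.1]
ft_force: [-1.6, 1.0, 3.5]
width: 0.0301
grip_force: 14.4
```

Request:
drive_tool:
  steps:
    - [-0.7, [0, 0, -0.03], 0]
    - [-0.7, [0, 0, -0.08], 0]
    - [-0.7, [0, 0, -0.13], 0]
    - [-0.7, [0, 0, -0.14], 0]
    - [-0.7, [0, 0, -0.14], 0]

```text
t: 19.23
tool_pos: [0.4379, -0.0269, 0.1482]
orientation: [180.0, -0.0, 70.1]
ft_force: [-0.4, 0.2, -1.3]
width: 0.031
grip_force: 14.5
```

```bash
python3 - <<'E'
from h import *
a=np.radians(34.5)
togo(.4053-.005*np.cos(a),-.261-.005*np.sin(a),.15,34.5)
E
```

```text
shift [-0.2353  0.0461 -0.0018] turn 0.622 rows 3.8 j6 7.3
```

Request:
drive_tool:
  steps:
    - [-0.7, [-0.06, 0.012, 0], 0.18]
    - [-0.7, [-0.12, 0.024, 0], 0.36]
    - [-0.7, [-0.18, 0.036, 0], 0.54]
    - [-0.7, [-0.235, 0.046, 0], 0.622]
    - [-0.7, [-0.235, 0.046, 0], 0.622]
    - [-0.7, [-0.235, 0.046, 0.05], 0.622]
    - [-0.7, [-0.235, 0.046, 0.1], 0.622]
    - [-0.7, [-0.235, 0.046, 0.12], 0.622]
    - [-0.7, [-0.235, 0.046, 0.13], 0.622]
    - [-0.7, [-0.235, 0.046, 0.135], 0.622]
    - [-0.7, [-0.235, 0.046, 0.135], 0.622]

```text
t: 20.6
tool_pos: [0.4016, -0.2634, 0.0136]
orientation: [180.0, -0.0, 34.5]
ft_force: [0.9, -0.3, -0.3]
width: 0.0307
grip_force: 14.5
```

```bash
python3 - <<'E'
from h import *
togo(.4012,-.2638,.0088,34.5)
E
```

```text
shift [-0.0006  0.0001  0.0048] turn 0.0 rows 0.1 j6 13.9
```

Request:
drive_tool:
  steps:
    - [-0.7, [0, 0, 0.002], 0]
    - [-0.7, [0, 0, 0.0035], 0]
    - [-0.7, [0, 0, 0.0045], 0]
    - [-0.7, [0, 0, 0.005], 0]
    - [-0.7, [0, 0, 0.005], 0]
    - [-0.3, [0, 0, 0.005], 0]
    - [0.0, [0, 0, 0.005], 0]
    - [0.2, [0, 0, 0.005], 0]
    - [0.3, [0, 0, 0.005], 0]
    - [0.3, [0, 0, -0.045], 0]
    - [0.3, [0, 0, -0.1], 0]
    - [0.3, [0, 0, -0.14], 0]
    - [0.3, [0, 0, -0.14], 0]

```text
t: 22.22
tool_pos: [0.4032, -0.2651, 0.1566]
orientation: [179.6, -0.1, 34.5]
ft_force: [-0.3, 1.1, -0.2]
width: 0.0611
grip_force: 0.0
```

```bash
python3 - <<'E'
from h import *
cv2.imwrite("pics/top1.png",cv2.resize(snapshot("top")[140:320,150:470,::-1],None,fx=2.5,fy=2.5,interpolation=cv2.INTER_CUBIC))
togo(.6412,-.195,.15,-16)
E
```

```text
shift [0.2363 0.0786 0.0049] turn 0.881 rows 4.7 j6 13.9
```

View pics/top1.png

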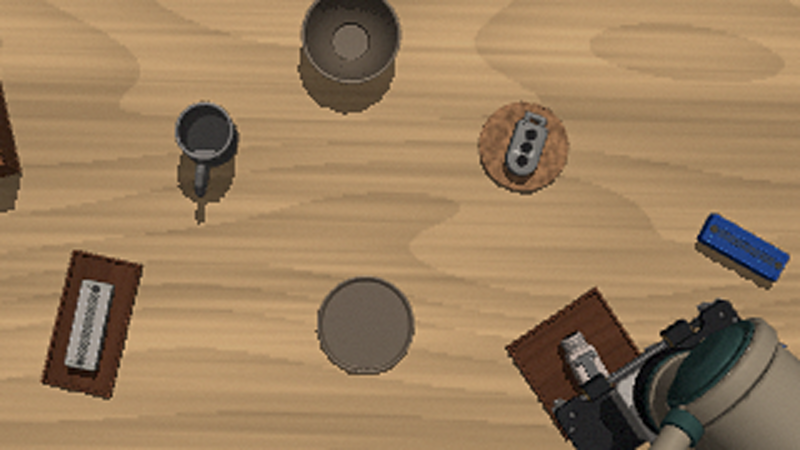

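The multi-tool is lying along the long tray, the pump head is in the square tray, and the key is centred on the coaster at (527,146). Next I'll fetch the key.

Request:
drive_tool:
  steps:
    - [0.3, [0.06, 0.02, 0], 0.18]
    - [0.3, [0.12, 0.04, 0], 0.36]
    - [0.3, [0.17, 0.06, 0], 0.54]
    - [0.3, [0.236, 0.079, 0], 0.72]
    - [0.3, [0.236, 0.079, 0], 0.881]
    - [0.3, [0.236, 0.079, 0.04], 0.881]
    - [0.3, [0.236, 0.079, 0.1], 0.881]
    - [0.3, [0.236, 0.079, 0.12], 0.881]
    - [0.3, [0.236, 0.079, 0.13], 0.881]
    - [0.3, [0.236, 0.079, 0.13], 0.881]

```text
t: 23.52
tool_pos: [0.6399, -0.1948, 0.0221]
orientation: [-180.0, 0.1, -16.0]
ft_force: [0.1, -0.4, 1.8]
width: 0.0611
grip_force: 0.0
```

```bash
python3 - <<'E'
from h import *
togo(.642,-.1955,.0115,-16)
E
```

```text
shift [0.0022 0.0001 0.0106] turn -0.0 rows 0.2 j6 83.1
```

Request:
drive_tool:
  steps:
    - [0.3, [0.001, 0, 0.005], 0]
    - [0.3, [0.001, 0, 0.009], 0]
    - [0.3, [0.001, 0, 0.0105], 0]
    - [0.3, [0.001, 0, 0.0105], 0]
    - [-0.6, [0.001, 0, 0.0105], 0]
    - [-0.6, [0.001, 0, 0.0105], 0]
    - [-0.6, [0.001, 0, 0.0105], 0]
    - [-0.6, [0.001, 0, 0.0105], 0]
    - [-0.6, [0.001, 0, 0.0105], 0]
    - [-0.6, [0.001, 0, 0.0105], 0]

```text
t: 24.78
tool_pos: [0.6416, -0.1953, 0.013]
orientation: [-180.0, -0.0, -16.0]
ft_force: [0.5, 0.1, 1.5]
width: 0.0358
grip_force: 14.9
```

Request:
drive_tool:
  steps:
    - [-0.6, [0, 0, -0.03], 0]
    - [-0.6, [0, 0, -0.08], 0]
    - [-0.6, [0, 0, -0.13], 0]
    - [-0.6, [0, 0, -0.14], 0]
    - [-0.6, [0, 0, -0.14], 0]

```text
t: 25.4
tool_pos: [0.6414, -0.1953, 0.1529]
orientation: [-180.0, -0.0, -16.0]
ft_force: [0.3, 0.9, -1.1]
width: 0.036
grip_force: 14.9
```

```bash
python3 - <<'E'
from h import *
togo(.439,-.024,.15,-16)
E
```

```text
shift [-0.2418 -0.1088  0.0028] turn 0.0 rows 4.2 j6 83.1
```

Request:
drive_tool:
  steps:
    - [-0.6, [-0.242, -0.109, 0], 0]
    - [-0.6, [-0.242, -0.109, 0], 0]
    - [-0.6, [-0.242, -0.109, 0], 0]
    - [-0.6, [-0.242, -0.109, 0], 0]
    - [-0.6, [-0.242, -0.109, 0], 0]
    - [-0.6, [-0.242, -0.109, 0], 0]
    - [-0.6, [-0.242, -0.109, 0.05], 0]
    - [-0.6, [-0.242, -0.109, 0.1], 0]
    - [-0.6, [-0.242, -0.109, 0.125], 0]
    - [-0.6, [-0.242, -0.109, 0.135], 0]
    - [-0.6, [-0.242, -0.109, 0.137], 0]
    - [-0.6, [-0.242, -0.109, 0.137], 0]

```text
t: 26.9
tool_pos: [0.4403, -0.0243, 0.0165]
orientation: [-180.0, -0.1, -16.0]
ft_force: [1.0, -0.1, -0.9]
width: 0.036
grip_force: 14.9
```

```bash
python3 - <<'E'
from h import *
togo(.439,-.024,.010,-16)
E
```

```text
shift [-0.0014  0.      0.0065] turn -0.0 rows 0.1 j6 93.8
```

Request:
drive_tool:
  steps:
    - [-0.6, [-0.001, 0, 0.003], 0]
    - [-0.6, [-0.001, 0, 0.005], 0]
    - [-0.6, [-0.001, 0, 0.0065], 0]
    - [-0.6, [-0.001, 0, 0.007], 0]
    - [-0.6, [-0.001, 0, 0.007], 0]
    - [-0.2, [-0.001, 0, 0.007], 0]
    - [0.0, [-0.001, 0, 0.007], 0]
    - [0.2, [-0.001, 0, 0.007], 0]
    - [0.3, [-0.001, 0, 0.007], 0]
    - [0.3, [-0.001, 0, -0.04], 0]
    - [0.3, [-0.001, 0, -0.1], 0]
    - [0.9, [-0.001, 0, -0.14], 0]
    - [1.0, [-0.001, 0, -0.14], 0]

```text
t: 28.52
tool_pos: [0.4405, -0.0241, 0.159]
orientation: [-180.0, -0.4, -16.0]
ft_force: [-0.5, -0.7, -1.2]
width: 0.0773
grip_force: 0.0
```

```bash
python3 - <<'E'
from h import *
s=state();print(s["tool_pos"],s["width"])
togo(.6403,.151,.17,-92)
E
```

```text
[ 0.4404871  -0.02405138  0.15897918] 0.07731393675198255
shift [ 0.1439 -0.2233 -0.0098] turn 1.327 rows 7.1 j6 93.8
```

Request:
drive_tool:
  steps:
    - [1, [0.04, -0.06, -0.01], -0.12]
    - [1, [0.08, -0.12, -0.01], -0.244]
    - [1, [0.144, -0.223, -0.01], -0.244]
    - [1, [0.144, -0.223, -0.01], -0.244]
    - [1, [0.144, -0.223, -0.01], -0.244]
    - [1, [0.144, -0.223, -0.01], -0.244]
    - [1, [0.144, -0.223, -0.01], -0.244]
    - [1, [0.144, -0.223, -0.01], -0.244]

```text
t: 29.52
tool_pos: [0.6368, 0.1499, 0.1663]
orientation: [180.0, 0.0, -2.1]
ft_force: [0.1, -0.6, -0.6]
width: 0.0939
grip_force: 0.0
```

```bash
python3 - <<'E'
from h import *
c=get_calibration("wrist");cv2.imwrite("pics/w6.png",snapshot("wrist")[:,:,::-1]); s=state();print(s["tool_pos"],s["orientation"],s["width"],s["joints"][5])
print(wp([[.6403,.151,.075]],c))
cv2.imwrite("pics/top2.png",cv2.resize(snapshot("top")[140:320,150:470,::-1],None,fx=2.5,fy=2.5,interpolation=cv2.INTER_CUBIC))
E
```

```text
[0.63705728 0.14997917 0.16650068] [ 1.79993178e+02 -4.74493710e-03 -2.08872366e+00] 0.09386295021718574 99.25556214393832
[[283.65968754 211.6668904 ]]
```

View pics/w6.png

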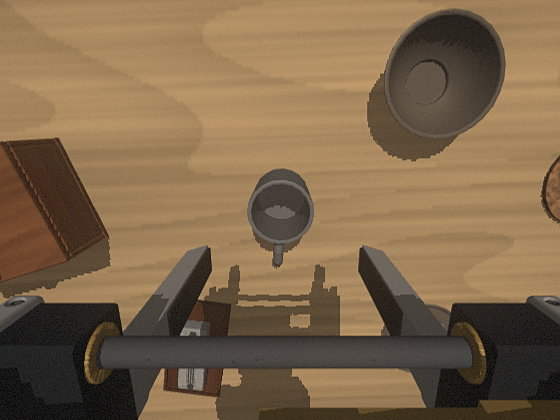

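View pics/top2.png

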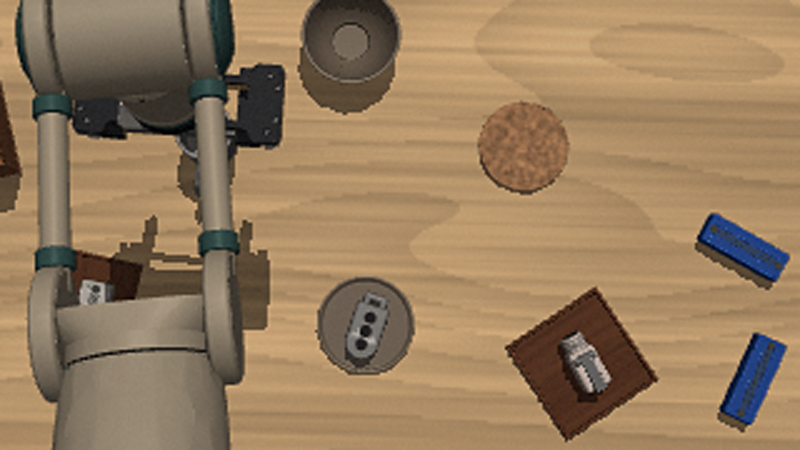

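The wrist view has the mug rim centred at (280.5,211) with the handle at (278,265). In the top view the key at (368,328) and the pump head at (585,364) are both centred in their places.

```bash
python3 - <<'E'
from h import *
c=get_calibration("wrist")
q=pw([(248,211),(313.5,211),(281,180),(281,243)],.075,c)[:,:2];print(q,q[:2].mean(0),q[2:].mean(0))
h=pw([(278,265)],.06,c);print(h)
togo(.6395,.1525,.03,-2)
E
```

```text
[[0.64259181 0.18395931]
 [0.64040743 0.12396351]
 [0.67014541 0.1525901 ]
 [0.61008179 0.15498249]] [0.64149962 0.15396141] [0.6401136 0.1537863]
[[0.580197   0.15941013 0.06      ]]
shift [ 0.0021 -0.0024  0.1366] turn -0.001 rows 2.2 j6 99.3
```

Request:
drive_tool:
  steps:
    - [1, [0.003, -0.0025, 0.0], 0.025]
    - [1, [0.003, -0.0025, 0.04], 0.025]
    - [1, [0.003, -0.0025, 0.08], 0.025]
    - [1, [0.003, -0.0025, 0.12], 0.025]
    - [1, [0.003, -0.0025, 0.136], 0.025]
    - [1, [0.003, -0.0025, 0.136], 0.025]
    - [0.4, [0.003, -0.0025, 0.136], 0.025]
    - [0.2, [0.003, -0.0025, 0.136], 0.025]
    - [0.1, [0.003, -0.0025, 0.136], 0.025]
    - [0.1, [0.003, -0.0025, 0.136], 0.025]
    - [0.1, [0.003, -0.0025, 0.136], 0.025]
    - [0.1, [0.003, -0.0025, 0.136], 0.025]
  newtons: 20

```text
t: 31.12
tool_pos: [0.6414, 0.1536, 0.0307]
orientation: [-180.0, -0.1, -3.5]
ft_force: [-0.8, -0.1, 5.4]
width: 0.0606
grip_force: 19.9
```

Request:
drive_tool:
  steps:
    - [0.1, [0, 0, -0.02], 0]
    - [0.1, [0, 0, -0.06], 0]
    - [0.1, [0, 0, -0.11], 0]
    - [0.1, [0, 0, -0.12], 0]
    - [0.1, [0, 0, -0.12], 0]

```text
t: 31.75
tool_pos: [0.6405, 0.1534, 0.1492]
orientation: [180.0, 0.0, -3.4]
ft_force: [-0.2, 1.0, -1.8]
width: 0.0607
grip_force: 19.8
```

```bash
python3 - <<'E'
from h import *
togo(.6412,-.1945,.15,-3.5)
E
```

```text
shift [ 0.0216  0.3473 -0.0008] turn 0.001 rows 5.6 j6 100.9
```

Request:
drive_tool:
  steps:
    - [0.1, [0.002, 0.04, 0], 0]
    - [0.1, [0.006, 0.1, 0], 0]
    - [0.1, [0.01, 0.16, 0], 0]
    - [0.1, [0.014, 0.22, 0], 0]
    - [0.1, [0.018, 0.28, 0], 0]
    - [0.1, [0.0215, 0.33, 0], 0]
    - [0.1, [0.0215, 0.347, 0], 0]
    - [0.1, [0.0215, 0.347, 0], 0]
    - [0.1, [0.0215, 0.347, 0.04], 0]
    - [0.1, [0.0215, 0.347, 0.08], 0]
    - [0.1, [0.0215, 0.347, 0.1], 0]
    - [0.1, [0.0215, 0.347, 0.105], 0]
    - [0.1, [0.0215, 0.347, 0.105], 0]

```text
t: 33.38
tool_pos: [0.6418, -0.1928, 0.045]
orientation: [-180.0, 0.0, -3.4]
ft_force: [-0.5, 0.6, -1.2]
width: 0.0603
grip_force: 19.8
```

```bash
python3 - <<'E'
from h import *
togo(.6412,-.1945,.037,-3.5)
E
```

```text
shift [-0.0005  0.0018  0.008 ] turn 0.002 rows 0.1 j6 70.7
```

Gentle final lowering.

Request:
drive_tool:
  steps:
    - [0.1, [-0.0005, 0.001, 0.002], 0]
    - [0.1, [-0.0005, 0.0015, 0.004], 0]
    - [0.1, [-0.0005, 0.0015, 0.0055], 0]
    - [0.1, [-0.0005, 0.0015, 0.0065], 0]
    - [0.1, [-0.0005, 0.0015, 0.007], 0]
    - [0.1, [-0.0005, 0.0015, 0.0075], 0]
    - [0.1, [-0.0005, 0.0015, 0.0075], 0]

```text
t: 34.25
tool_pos: [0.641, -0.1956, 0.0374]
orientation: [-180.0, 0.0, -3.5]
ft_force: [-0.4, -0.2, -2.0]
width: 0.0606
grip_force: 19.8
```

Request:
drive_tool:
  steps:
    - [0.1, [0, 0, 0.0005], 0]
    - [0.1, [0, 0, 0.001], 0]
    - [0.1, [0, 0, 0.001], 0]
    - [0.1, [0, 0, 0.001], 0]

```text
t: 34.75
tool_pos: [0.641, -0.1956, 0.0368]
orientation: [-180.0, -0.0, -3.4]
ft_force: [-0.9, -0.5, 0.7]
width: 0.0607
grip_force: 19.8
```

Touching. I'll release slowly, then go up.

Request:
drive_tool:
  steps:
    - [0.32, [0, 0, 0.0005], 0]
    - [0.4, [0, 0, 0.0005], 0]
    - [0.6, [0, 0, 0.0005], 0]
    - [0.8, [0, 0, 0.0005], 0]
    - [1, [0, 0, 0.0005], 0]
    - [1, [0, 0, 0.0005], 0]
    - [1, [0, 0, -0.04], 0]
    - [1, [0, 0, -0.09], 0]
    - [1, [0, 0, -0.14], 0]
    - [1, [0.0, 0, -0.15], 0]
    - [1, [-0.05, -0.06, -0.15], 0]
    - [1, [-0.1, -0.12, -0.15], 0]
    - [1, [-0.15, -0.18, -0.15], 0]
    - [1, [-0.2, -0.22, -0.15], 0]
    - [1, [-0.25, -0.22, -0.15], 0]
    - [1, [-0.3, -0.22, -0.15], 0]
    - [1, [-0.3, -0.22, -0.15], 0]

```text
t: 36.88
tool_pos: [0.3497, 0.043, 0.1851]
orientation: [-180.0, 0.2, -3.4]
ft_force: [-0.0, 0.8, -0.1]
width: 0.0938
grip_force: 0.0
```

```bash
python3 - <<'E'
from h import *
cv2.imwrite("pics/top3.png",cv2.resize(snapshot("top")[140:320,150:470,::-1],None,fx=2.5,fy=2.5,interpolation=cv2.INTER_CUBIC))
E
```

```text
(no output)
```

View pics/top3.png

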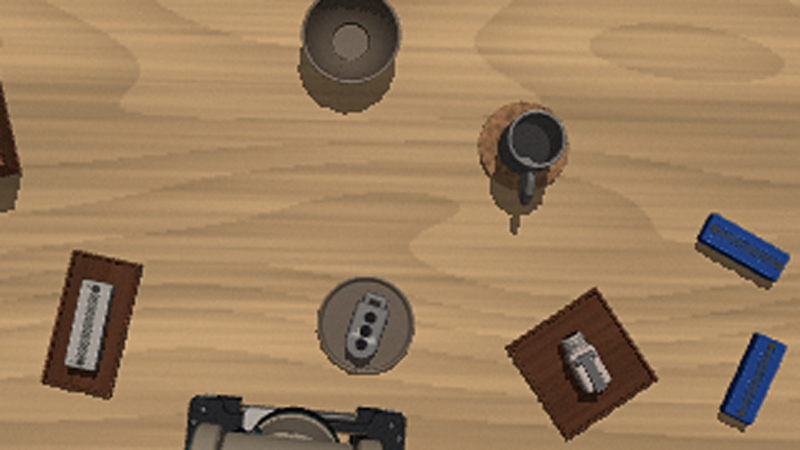

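The mug is on the coaster with its rim at (536,139), and all the parts are in their places. I'll do a quick numeric check of the offsets.

```bash
python3 - <<'E'
from h import *
c=get_calibration("top")
f=lambda L,z: pw(np.array(L)/2.5-0.1+[150,140],z,c)[:,:2].mean(0).round(4)
print("mug",f([(536,139)],.081),"coaster .6416,-.1947")
print("mt",f([(97,280),(81,370)],.02),"long .4359,.2744")
print("pump",f([(573,337),(600,392)],.025),"sq .4048,-.2616")
print("key",f([(377,292),(359,362)],.02),"dish .4402,-.0246")
E
```

```text
mug [ 0.6408 -0.1956] coaster .6416,-.1947
mt [0.435  0.2746] long .4359,.2744
pump [ 0.4053 -0.2619] sq .4048,-.2616
key [ 0.4398 -0.0263] dish .4402,-.0246
```

```bash
python3 -c "
from plant import *
print(sign_off())"
```

```text
the job is handed in; nothing more can be done
None
```

The job is done and handed in at about 37 s: the multi-tool, pump head, key cover and mug all measured within about 2 mm of the middle of their places in the last top view, and the key bowl and lidded box were not touched.

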